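Stack the empty block tote on the full one in the print room

ROBOT

A 6-joint arm with a two-finger parallel gripper is mounted at the origin on the work surface. World frame = base frame: x ahead of the robot, y to its left, z up, the work surface at z = 0. Lengths are in m, angles in degrees, forces in N, time in s.
With the tool pointing down it reaches from about 0.375 to 0.9 m from the base axis. Payload 3.1 kg.
Tool frame: the origin (TCP) lies at the very end of the fingers, on their centre line; the grasp point (between the pads) lies 19 mm behind it (bot.hold_point_z is the z of the grasp point in the tool frame, in m); z points along the fingers, y is the line along which they close (so a half turn about z gives the same grasp; the last joint's range is limited). The gripper opens to 87 mm and grips with 3 to 60 N. Pads are 19 mm wide; open, the fingers measure 117 mm over their backs; the gripper's body (75 mm by 190 mm) begins 51 mm behind the grasp point.
Start: joints at [66.434, 30.224, 82.088, -0, 67.689, -10.227], TCP at [0.144, 0.608, 0.223] pointing down, gripper open.
Joint ranges: [-176.69, 176.69], [-43.24, 126.21], [12.49, 139.97], [-82, 262], [0, 151.66], [-163.58, 163.58]. Speed limits (degrees/s): [159.86, 159.86, 180, 180, 180, 180].

INTERFACE

Orientations are given as a 3x3 rotation matrix whose columns are the frame's x, y, z axes.
In Python, from rig import bot, capture, camera_model gives the robot as it stands.
- The arm moves only by the tool apply_moves, never from a script. Its argument "plan" is text: rows parted by semicolons, each of 6 numbers parted by spaces: the shift along the tool's x, y, z in units of 0.05 m (1.0 is 0.05 m), then the turn, a rotation vector about the tool's x, y, z in units of 360 degrees (1.0 is 360 degrees). In form: dx dy dz ax ay az; .... A call has 1 to 10 rows; each row shifts and turns the commanded pose from where the row before left it, along the tool's axes as they then stand; what a row does not reach is not made up. A row lasts 1/12 s, in which the tool goes at most 41.7 mm and 7.16 degrees, less where a joint would pass 70% of its speed; a pose out of reach is approached as far as the arm can. A call with a number of a shift or a turn outside -1 to 1 is refused whole. A call with a gripper value outside its range is refused whole. "gripper" is the gripper command: -1 is shut, 1 is fully open, values between are in proportion, set as the call begins (left out, the last holds). The fingers move at their own pace and stop on an object; the grip force is fixed at half the most. Time passes only in rows, so rows that do not move let the fingers close. It gives the time, the measured TCP pose, the force, the opening and the grip force at its end, in the units of the state.
- bot.read_state(): the state, without advancing time (a new reading comes with each control period).
- capture(name): name is "side" or "top" or "wrist"; returns the picture (480x640x3 uint8, red, green, blue); there is no depth.
- camera_model(name): a dict with "vertical_fov" (degrees; the focal length in pixels is half the picture's height over the tangent of half this angle, whatever the lens; pixels are square), "cx", "cy" (the principal point, pixels), "dist" ([k1, k2, p1, p2, k3] as OpenCV has them; the pictures are not rectified), "position" and "rotation" of the camera in the world; the wrist camera has in their place "hand_eye" (4x4, takes a point from camera to tool coordinates, whose origin is the TCP and whose axes are the flange's). Camera axes: x right, y down, z forward; pixel columns grow to the right and rows downward; lengths in m; the calibration is good to about 2 mm. A picture is of the moment at which its call begins: read the wrist's pose just before it. camera_model takes no time and is no camera call.
- bot.hand_in(): hands the job in; it is judged then, once.
The state is a dict: "time_s": time; "joint_positions": joint angles; "qvel": joint speeds; "tau": joint torques, N m; "position": TCP position; "tcp_rot": TCP orientation; "force": force on the tool from outside, world axes, zero at the start; "moment": the same for the moment, N m; "opening": opening from 0.0 (shut) to 1.0 (fully open); "grasp_force": force on a finger pad.
Only numpy, scipy, OpenCV 4.12 (cv2) and the standard library are available. Lean on these libraries where they do the work, as an engineer would, in place of code of your own. Each camera call takes 0.05 s, during which the arm holds its last target. There are 200 camera calls.

TASK

Put the empty grey tote on top of the matching tote that holds the wooden printing blocks. Turn it end for end to the lower one, so that their pull tabs are at opposite ends: facing that way it stacks up on the lower tote's ledges, instead of nesting down into it. Leave it sitting level and squarely in the lower tote's rim, and do not push the lower tote away or disturb the ink jar between them.

Things in the scene. Friction and masses are not known exactly. Their poses are not given: they have to be found in the camera images.
- empty_mid (a point): Centre (40 mm above the underside) of the EMPTY grey plastic tote, 0.25 kg: rigid narrow open box 186 mm long (own x), 64 wide (y), 80 high, walls tapering to a foot 160 x 38. Upright rim band = its top 30 mm; grip that across the 64 mm, at mid-length, 25 mm above this point. Flat pull tab (40 wide, 20 out) at the -x end of the rim only. Its facing varies; left or right of the jar.
- empty_tab (a point): Middle of the empty tote's pull tab: 103 mm from the tote's centre towards its own -x and 37 mm above that centre. Same axes as the tote.
- full_mid (a point): Centre (40 mm above the underside) of the FULL tote: same shape, size and axes (tab at -x), loose, 0.6 kg, 3 low wooden blocks in it. Ledges inside its ends, 10 mm below the rim top, carry a tote turned end for end (tabs opposite): centre then 70 mm above this point, about 6 mm play each way. With tabs at the same end it misses them and nests, only 30 mm above.
- jar_mid (a point): Centre (35 mm above its underside) of a closed ink jar, 48 mm wide and 70 mm high, that stands between the two totes; a bystander. A wider plain grey bin without a tab also stands on the table and is no part of the job.
Not all that is in view belongs to the job. What is shaped like the part that bears empty_mid but red is not meant.

How it is judged:
By the outcome, as a careful person would: the job done as asked, in the order asked, and still so for the second after the job is handed in, with the robot touching nothing.
It also fails if it takes over 42 s, if anything falls off the work surface, if the arm or the gripper's body presses on something with over 40 N, if the wrist force passes 120 N, or if a joint passes its speed limit or range.

## Working session

There is one attempt and no reset: what is moved stays moved. The work goes in short steps, Python scripts to look and compute and a tool call to move; the robot and the scene stay as the last step left them, time stands still between calls to the robot, and variables do not carry over. Pictures are saved under pics/ and viewed, at most 10 in all, crops included, and the job is handed in when it is done.

Besides the shell and the picture viewer there is one more tool, called after "Request:" as a command line: name --argument value ..., lists and objects as JSON in quotes. apply_moves: Moves the arm, as the interface text tells. Its arguments: {"type":"object","properties":{"plan":{"type":"string"},"gripper":{"type":"number"}},"required":["plan"]}

```bash
mkdir -p pics; ls; python3 - <<'E'
from rig import bot,capture,camera_model
import cv2
for n in("top","side"):
    cv2.imwrite(f"pics/{n}0.png",capture(n)[:,:,::-1])
for n in("top","side","wrist"): print(n,camera_model(n))
print(bot.read_state())
E
```

```text
pics
top {'vertical_fov': 44.380194082396315, 'cx': 315.43819090642546, 'cy': 248.55556515567622, 'dist': array([-0.16762361,  0.        ,  0.        ,  0.        ,  0.        ]), 'position': array([0.24255714, 0.02545884, 1.12405332]), 'rotation': array([[-1.30206675e-01, -9.70226904e-01,  2.04220409e-01],
       [-9.91486874e-01,  1.27407327e-01, -2.68542854e-02],
       [ 3.55738047e-05, -2.05978462e-01, -9.78556525e-01]])}
side {'vertical_fov': 45.47811349220486, 'cx': 322.4785924456334, 'cy': 232.38511925984344, 'dist': array([-0.00935842,  0.        ,  0.        ,  0.        ,  0.        ]), 'position': array([0.37412339, 0.74885215, 0.71636223]), 'rotation': array([[-0.99376132, -0.08616811,  0.07080609],
       [-0.10974478,  0.64245177, -0.75842719],
       [ 0.01986274, -0.76146621, -0.64790021]])}
wrist {'vertical_fov': 68.35386469079569, 'cx': 319.63090484659966, 'cy': 239.02018596014645, 'dist': array([-0.04506494,  0.        ,  0.        ,  0.        ,  0.        ]), 'hand_eye': array([[-1.25923781e-04, -9.51825202e-01, -3.06641109e-01,
         8.37474164e-02],
       
[... 342 characters left out ...]
 -2.90275547e-04,
        6.76899491e+01, -1.02283753e+01]), 'qvel': array([ 0.0990182 , -0.17476064, -0.27436126, -0.0522441 ,  0.07046867,
        0.01733648]), 'tau': array([-2.37857648e-04, -4.40986347e+01, -1.77151787e+01,  6.34587044e-02,
        5.34368400e-02, -1.45500968e-05]), 'position': array([0.14390686, 0.60752895, 0.22164611]), 'tcp_rot': array([[-9.73023997e-01,  2.30702554e-01, -7.95403356e-04],
       [ 2.30703659e-01,  9.73022329e-01, -1.83519383e-03],
       [ 3.50561322e-04, -1.96919010e-03, -9.99998000e-01]]), 'force': array([0.82591823, 0.62712427, 0.05961041]), 'moment': array([-0.02726034,  0.03556832,  0.01697101]), 'grasp_force': 0.0, 'opening': 1.0006379683961726}
```

View pics/top0.png

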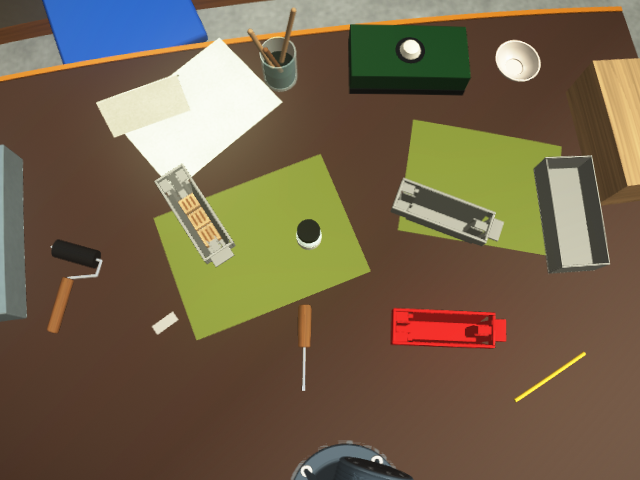

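View pics/side0.png

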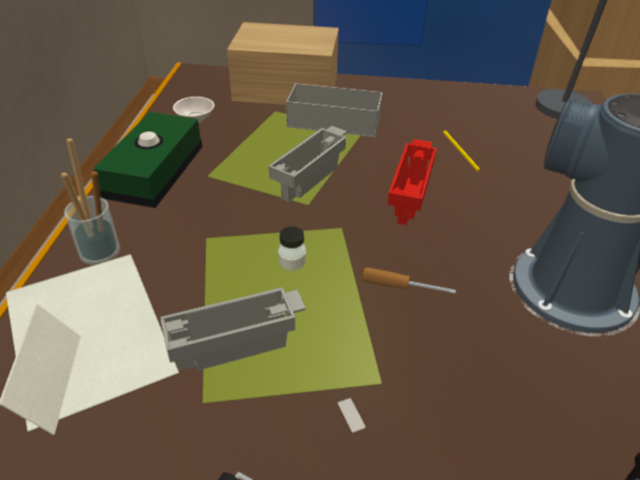

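The top view shows what could be mistaken for the empty tote:
- grey tote, no blocks, tab at (495,229)
- red tote (447,328), excluded by colour
- wide grey bin without a tab (572,213)
- grey tote holding blocks (196,215), tab at (221,255), which is the full one

I choose the one at (447,211). The jar is at (309,232). Next I'll check it in a close crop.

```bash
python3 - <<'E'
import cv2,numpy as np
t=cv2.imread("pics/top0.png");s=cv2.imread("pics/side0.png")
def p(im,u,v,w=133,h=100):
    return cv2.resize(im[v:v+h,u:u+w],(399,300),interpolation=cv2.INTER_CUBIC)
c=np.vstack([np.hstack([p(t,382,162),p(t,130,162)]),np.hstack([p(s,242,115),p(s,155,280,160,120)])])
cv2.imwrite("pics/crop1.png",c)
E
```

```text
(no output)
```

View pics/crop1.png

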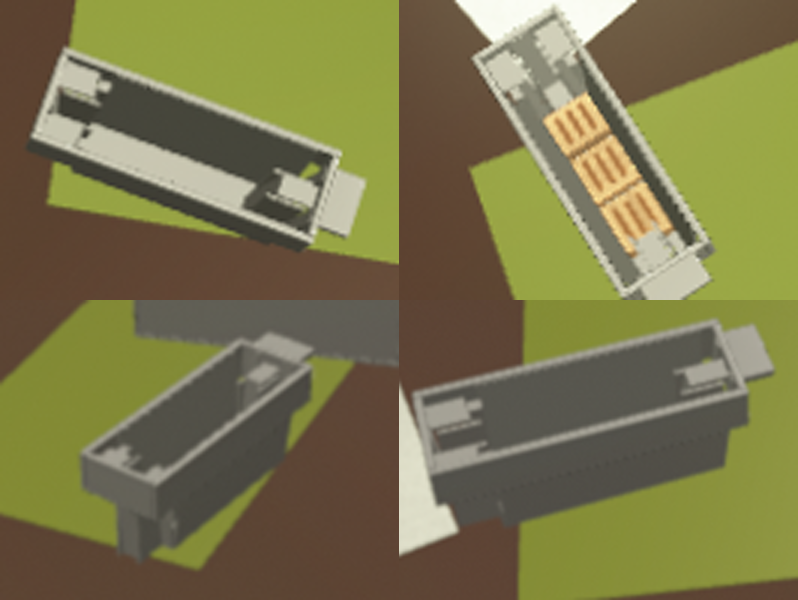

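The crop confirms it: the empty tote has its tab at the right end in the top view, and the full one, with three blocks, has its tab at the lower right. Next I fit poses from the rim corners.

```bash
cat > h.py <<'E'
import numpy as np,cv2
from scipy.optimize import least_squares
from rig import bot,capture,camera_model
def proj(n,P,state=None):
    m=camera_model(n);f=240/np.tan(np.radians(m["vertical_fov"]/2))
    if n=="wrist":
        T=np.eye(4);T[:3,:3]=state["tcp_rot"];T[:3,3]=state["position"];T=T@m["hand_eye"];R,p=T[:3,:3],T[:3,3]
    else: R,p=m["rotation"],m["position"]
    K=np.array([[f,0,m["cx"]],[0,f,m["cy"]],[0,0,1]])
    return cv2.projectPoints(np.asarray(P,float),cv2.Rodrigues(R.T)[0],-R.T@p,K,m["dist"])[0][:,0]
def rim(q,z=.08): # corners order: (+x,+y),(+x,-y),(-x,-y),(-x,+y)
    c,s=np.cos(q[2]),np.sin(q[2]);L=np.array([[93,32],[93,-32],[-93,-32],[-93,32]])/1000
    return np.c_[L@np.array([[c,s],[-s,c]])+q[:2],np.full(4,z)]
def fit(obs,q0,z=.08,state=None):
    f=lambda q:np.concatenate([(proj(n,rim(q,z),state)-np.array(o)).ravel() for n,o in obs])
    r=least_squares(f,q0,loss="soft_l1");return r.x,f(r.x)
E
python3 - <<'E'
from h import *
cr=lambda P,x0,y0,u,v,s:(np.array(P,float)-[x0,y0]+.5)/s-.5+[u,v]
et=cr([(66,48),(341,154),(311,239),(29,143)],0,0,382,162,3)
ft=cr([(556,8),(474,58),(628,297),(711,243)],399,0,130,162,3)
es=cr([(240,340),(311,368),(159,487),(82,455)],0,300,242,115,3)
fs=cr([(716,320),(748,391),(432,466),(414,393)],399,300,155,280,2.494)
# identify corners by projecting a rough guess
def show(n,e0,tab,far,nm,obs2):
    pass
def ray(n,uv,z):
    return least_squares(lambda a:(proj(n,[[a[0],a[1],z]])-uv)[0],[.5,0]).x
for nm,t,s,tabpx in(("empty",et,es,(496,228)),("full",ft,fs,(221,255))):
    W=np.array([ray("top",p,.08) for p in t]);S=np.array([ray("side",p,.08) for p in s]);tab=ray("top",np.array(tabpx),.077)
    c=W.mean(0);d=c-tab;y=np.arctan2(*d[::-1]);q0=[*c,y]
    G=rim(q0)[:,:2]
    ordt=[np.argmin(np.linalg.norm(W-g,axis=1)) for g in G];ords=[np.argmin(np.linalg.norm(S-g,axis=1)) for g in G]
    for o in([("top",t[ordt]),("side",s[ords])],[("top",t[ordt])],[("side",s[ords])]):
        q,r=fit(o,q0);print(nm,np.round(q[:2],4),np.degrees(q[2]).round(2),r.round(1))
print("jar",ray("top",np.array([309,228.]),.07),ray("side",np.array([292,235.]),.07))
E
```

```text
empty [ 0.5004 -0.2491] 61.88 [ 0.1 -0.2 -1.2  0.7  0.3 -0.5  0.6  2.5 -0.6  0.3 -0.9  0.  -0.3 -0.2
  0.7 -0.5]
empty [ 0.501  -0.2491] 61.65 [ 0.1 -0.8 -1.2  0.2  0.3 -0.6  0.5  2.3]
empty [ 0.4998 -0.2491] 62.19 [ 0.   0.4 -0.4  0.2 -0.2 -0.2  0.8 -0.6]
full [0.5595 0.2107] 26.62 [-0.1  0.4  1.1 -1.2  1.5 -0.2 -0.3  1.1 -1.3  4.2 -0.9  0.   0.6 -1.
  0.8  0.3]
full [0.5599 0.2117] 26.76 [-0.7  0.4  0.5 -1.2  1.  -0.4 -0.8  1. ]
full [0.5595 0.2097] 26.37 [-1.2  3.4 -0.6 -0.8  0.9 -1.4  0.9 -0. ]
jar [0.50249843 0.00326247] [0.49628225 0.00617721]
```

```bash
cat >> h.py <<'E'
def yaw(R): return np.degrees(np.arctan2(R[1,0],R[0,0]))
def plan(start,goal,n):
    """down-pointing tool; start/goal=(x,y,z,phi deg); prints rows, smooth, with rounding errors carried on"""
    cur=np.array(start,float);goal=np.array(goal,float);s=cur.copy();rows=[]
    for i in range(1,n+1):
        a=i/n;tgt=s+(goal-s)*a;d=tgt-cur;p=np.radians(cur[3]);c,sn=np.cos(p),np.sin(p)
        ex,ey=np.array([c,sn]),np.array([sn,-c])
        r=np.round([d[:2]@ex/.05,d[:2]@ey/.05,-d[2]/.05],2);az=round(-d[3]/360,3)
        cur[:2]+=.05*(r[0]*ex+r[1]*ey);cur[2]-=.05*r[2];cur[3]-=360*az
        rows.append(f"{r[0]:g} {r[1]:g} {r[2]:g} 0 0 {az:g}")
    for k in range(0,n,10):print("; ".join(rows[k:k+10]),"\n")
    print("end",cur.round(4));return cur
E
python3 - <<'E'
from h import *
plan((.144,.608,.223,166.66),(.56,.21,.25,116.6),18)
E
```

```text
-0.55 -0.32 -0.03 0 0 0.008; -0.57 -0.3 -0.03 0 0 0.007; -0.58 -0.27 -0.03 0 0 0.008; -0.59 -0.24 -0.03 0 0 0.008; -0.61 -0.21 -0.03 0 0 0.008; -0.61 -0.18 -0.03 0 0 0.007; -0.62 -0.15 -0.03 0 0 0.008; -0.63 -0.13 -0.03 0 0 0.008; -0.63 -0.09 -0.03 0 0 0.008; -0.64 -0.05 -0.03 0 0 0.007 

-0.64 -0.03 -0.03 0 0 0.008; -0.64 -0 -0.03 0 0 0.008; -0.64 0.03 -0.03 0 0 0.007; -0.63 0.07 -0.03 0 0 0.008; -0.64 0.09 -0.03 0 0 0.008; -0.62 0.13 -0.03 0 0 0.008; -0.62 0.15 -0.03 0 0 0.007; -0.62 0.19 -0.03 0 0 0.008 

end [  0.5602   0.2099   0.25   116.62  ]
```

Request:
apply_moves --plan "-0.55 -0.32 -0.03 0 0 0.008; -0.57 -0.3 -0.03 0 0 0.007; -0.58 -0.27 -0.03 0 0 0.008; -0.59 -0.24 -0.03 0 0 0.008; -0.61 -0.21 -0.03 0 0 0.008; -0.61 -0.18 -0.03 0 0 0.007; -0.62 -0.15 -0.03 0 0 0.008; -0.63 -0.13 -0.03 0 0 0.008; -0.63 -0.09 -0.03 0 0 0.008; -0.64 -0.05 -0.03 0 0 0.007" --gripper 1

```text
time_s: 0.93
position: [0.3759, 0.3857, 0.2373]
tcp_rot: [[-0.753, 0.659, -0.001], [0.659, 0.753, -0.0], [0.0, -0.001, -1.0]]
force: [0.1, 0.8, -1.0]
opening: 0.999
grasp_force: 0.0
```

Request:
apply_moves --plan "-0.64 -0.03 -0.03 0 0 0.008; -0.64 0 -0.03 0 0 0.008; -0.64 0.03 -0.03 0 0 0.007; -0.63 0.07 -0.03 0 0 0.008; -0.64 0.09 -0.03 0 0 0.008; -0.62 0.13 -0.03 0 0 0.008; -0.62 0.15 -0.03 0 0 0.007; -0.62 0.19 -0.03 0 0 0.008; 0 0 0 0 0 0; 0 0 0 0 0 0"

```text
time_s: 1.77
position: [0.5613, 0.2085, 0.2489]
tcp_rot: [[-0.446, 0.895, -0.001], [0.895, 0.446, 0.0], [0.0, -0.001, -1.0]]
force: [0.4, -0.6, -0.2]
opening: 1.003
grasp_force: 0.0
```

```bash
python3 - <<'E'
from h import *
import pickle
s=bot.read_state();im=capture("wrist");pickle.dump(s,open("sf.pkl","wb"))
print(s["position"],yaw(s["tcp_rot"]),s["tcp_rot"][:,2])
im=im[:,:,::-1].copy()
cv2.imwrite("pics/wf.png",im)
print(proj("wrist",rim([.5595,.2107,np.radians(26.6)]),s).round(1))
E
```

```text
[0.56128146 0.20853521 0.24893384] 116.45935296540266 [-7.79471458e-04  1.89709761e-05 -9.99999696e-01]
[[417.7 180. ]
 [412.5 244.5]
 [225.4 244.9]
 [219.8 180.5]]
```

View pics/wf.png

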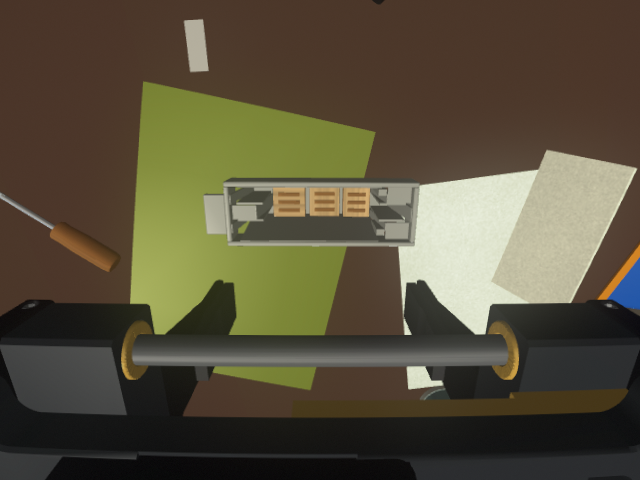

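The wrist view shows the full tote with its blocks, rim corners near (418,181), (413,245), (229,245) and (224,180), tab on the left at (215,214). This agrees with the fit to about 2 mm.

```bash
python3 - <<'E'
from h import *
import pickle
s=pickle.load(open("sf.pkl","rb"))
q,r=fit([("wrist",[(418,181),(413,245),(229.3,245),(224,180.5)])],[.56,.21,.46],state=s);print(q,np.degrees(q[2]),r.round(1))
plan((.5602,.2099,.25,116.62),(.5004,-.2491,.22,61.9),14)
E
```

```text
[0.56168698 0.2112518  0.46047222] 26.383114628260067 [ 2.1 -0.1  1.5  0.3 -1.8  0.1 -1.7  0.1]
-0.55 -0.37 0.04 0 0 0.011; -0.57 -0.33 0.05 0 0 0.011; -0.59 -0.29 0.04 0 0 0.011; -0.62 -0.25 0.04 0 0 0.01; -0.62 -0.21 0.04 0 0 0.011; -0.64 -0.17 0.05 0 0 0.011; -0.65 -0.12 0.04 0 0 0.011; -0.66 -0.08 0.04 0 0 0.011; -0.66 -0.03 0.05 0 0 0.011; -0.66 0.02 0.04 0 0 0.011 

-0.66 0.06 0.04 0 0 0.01; -0.65 0.1 0.04 0 0 0.011; -0.65 0.14 0.05 0 0 0.011; -0.63 0.19 0.04 0 0 0.011 

end [ 0.5003 -0.2489  0.22   61.9   ]
```

Request:
apply_moves --plan "-0.55 -0.37 0.04 0 0 0.011; -0.57 -0.33 0.05 0 0 0.011; -0.59 -0.29 0.04 0 0 0.011; -0.62 -0.25 0.04 0 0 0.01; -0.62 -0.21 0.04 0 0 0.011; -0.64 -0.17 0.05 0 0 0.011; -0.65 -0.12 0.04 0 0 0.011; -0.66 -0.08 0.04 0 0 0.011; -0.66 -0.03 0.05 0 0 0.011; -0.66 0.02 0.04 0 0 0.011"

```text
time_s: 2.65
position: [0.5167, -0.1174, 0.2278]
tcp_rot: [[0.219, 0.976, -0.001], [0.976, -0.219, 0.001], [0.001, -0.001, -1.0]]
force: [0.1, -1.4, 0.2]
opening: 1.002
grasp_force: 0.0
```

Request:
apply_moves --plan "-0.66 0.06 0.04 0 0 0.01; -0.65 0.1 0.04 0 0 0.011; -0.65 0.14 0.05 0 0 0.011; -0.63 0.19 0.04 0 0 0.011; 0 0 0 0 0 0; 0 0 0 0 0 0; 0 0 0 0 0 0"

```text
time_s: 3.23
position: [0.5, -0.247, 0.2193]
tcp_rot: [[0.47, 0.883, -0.001], [0.883, -0.47, 0.002], [0.001, -0.002, -1.0]]
force: [-0.5, -0.2, 0.3]
opening: 0.999
grasp_force: 0.0
```

```bash
python3 - <<'E'
from h import *
import pickle
s=bot.read_state();im=capture("wrist");pickle.dump(s,open("se.pkl","wb"))
print(s["position"],yaw(s["tcp_rot"]),s["tcp_rot"][:,2])
cv2.imwrite("pics/we.png",cv2.resize(im[60:360,120:520,::-1],(800,600)))
print(((proj("wrist",rim([.5004,-.2491,np.radians(61.9)]),s)-[120,60])*2).round(1))
E
```

```text
[ 0.50004301 -0.24704529  0.21926832] 61.98979224147947 [-0.0011519   0.00170558 -0.99999788]
[[321.3 113.6]
 [478.9 113.8]
 [465.4 518.6]
 [333.5 518.4]]
```

View pics/we.png

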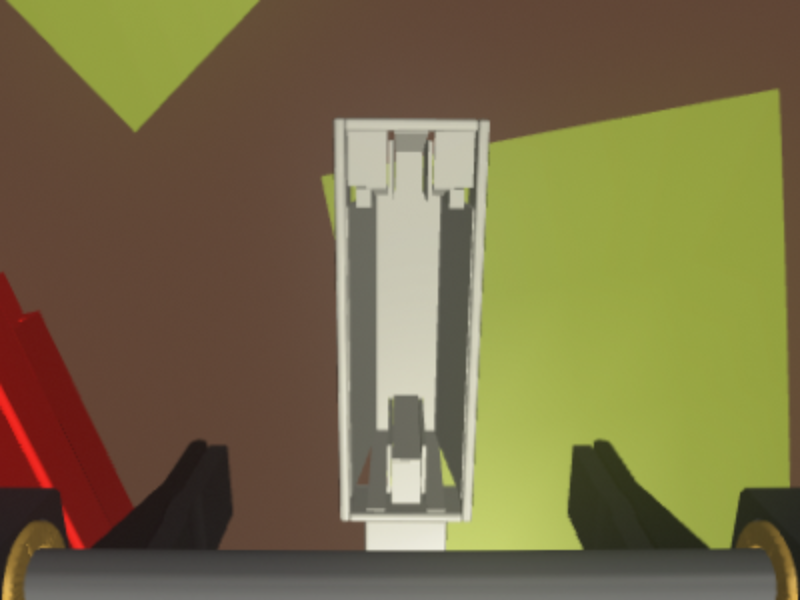

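```bash
python3 - <<'E'
from h import *
import pickle
s=pickle.load(open("se.pkl","rb"))
o=(np.array([(335,119),(489,121),(470,521),(342,521)])+.5)/2-.5+[120,60]
q,r=fit([("wrist",o)],[.5,-.25,1.08],state=s);print(q,np.degrees(q[2]),r.round(1))
g=(np.array([.5004,-.2491])+q[:2])/2;print(g)
plan((.5003,-.2489,.22,61.9),(*g,.08,61.9),6)
plan((*g,.08,61.9),(*g,.0465,61.9),3)
E
```

```text
[ 0.50284611 -0.2525994   1.07147138] 61.3907877805938 [-0.8 -0.3  0.8 -0.4  0.9  1.1 -0.9  0.4]
[ 0.50162306 -0.2508497 ]
-0 0.01 0.47 0 0 -0; -0.01 0 0.46 0 0 -0; -0 0.01 0.47 0 0 -0; -0 0.01 0.47 0 0 -0; -0.01 0 0.46 0 0 -0; -0 0.01 0.47 0 0 -0 

end [ 0.5016 -0.2507  0.08   61.9   ]
0 0 0.22 0 0 -0; 0 0 0.23 0 0 -0; 0 0 0.22 0 0 -0 

end [ 5.016e-01 -2.508e-01  4.650e-02  6.190e+01]
```

Request:
apply_moves --plan "-0.02 0.02 0.46 0 0 0; -0.02 0.02 0.47 0 0 0; -0.01 0.02 0.47 0 0 0; 0 0.01 0.47 0 0 0; 0 0.01 0.46 0 0 0; 0 0 0.3 0 0 0; 0 0 0.25 0 0 0; 0 0 0.2 0 0 0; 0 0 0.1 0 0 0; 0 0 0.29 0 0 0"

```text
time_s: 4.12
position: [0.5043, -0.2526, 0.0471]
tcp_rot: [[0.469, 0.883, 0.003], [0.883, -0.469, -0.002], [-0.0, 0.003, -1.0]]
force: [-0.2, 0.2, 0.2]
opening: 1.0
grasp_force: 0.0
```

Request:
apply_moves --plan "0 0 0 0 0 0; 0 0 0 0 0 0"

```text
time_s: 4.28
position: [0.5028, -0.2521, 0.0461]
tcp_rot: [[0.47, 0.883, -0.001], [0.883, -0.47, 0.001], [0.0, -0.001, -1.0]]
force: [0.1, 0.4, -0.0]
opening: 1.002
grasp_force: 0.0
```

Request:
apply_moves --plan "0 0 0 0 0 0; 0 0 0 0 0 0; 0 0 0 0 0 0; 0 0 0 0 0 0; 0 0 0 0 0 0; 0 0 0 0 0 0; 0 0 0 0 0 0; 0 0 0 0 0 0" --gripper -1

```text
time_s: 4.95
position: [0.5024, -0.2527, 0.0465]
tcp_rot: [[0.471, 0.882, -0.001], [0.882, -0.471, 0.0], [0.0, -0.001, -1.0]]
force: [-1.1, 1.4, 6.1]
opening: 0.732
grasp_force: 30.0
```

Request:
apply_moves --plan "0 0 -0.1 0 0 0; 0 0 -0.2 0 0 0; 0 0 -0.4 0 0 0; 0 0 -0.5 0 0 0; 0 0 -0.5 0 0 0; 0 0 -0.5 0 0 0; 0 0 -0.5 0 0 0; 0 0 -0.5 0 0 0; 0 0 -0.2 0 0 0; 0 0 0 0 0 0"

```text
time_s: 5.78
position: [0.5044, -0.2541, 0.2191]
tcp_rot: [[0.471, 0.882, 0.006], [0.882, -0.471, -0.004], [-0.001, 0.007, -1.0]]
force: [-0.3, -0.3, -3.1]
opening: 0.73
grasp_force: 30.0
```

```bash
python3 - <<'E'
from h import *
import pickle
s=bot.read_state();im=capture("wrist");pickle.dump(s,open("sg.pkl","wb"))
sd=capture("side")
print(s["position"],yaw(s["tcp_rot"]),s["tcp_rot"][:,2],s["opening"],s["grasp_force"])
w=cv2.resize(im[:,160:480,::-1],(400,600));d=cv2.resize(sd[20:260,220:380,::-1],(400,600))
cv2.imwrite("pics/wg.png",np.hstack([w,d]))
E
```

```text
[ 0.50441819 -0.25405565  0.21905188] 61.905849414057435 [ 0.00553202 -0.00422415 -0.99997578] 0.729997938032722 29.95324729126878
```

View pics/wg.png

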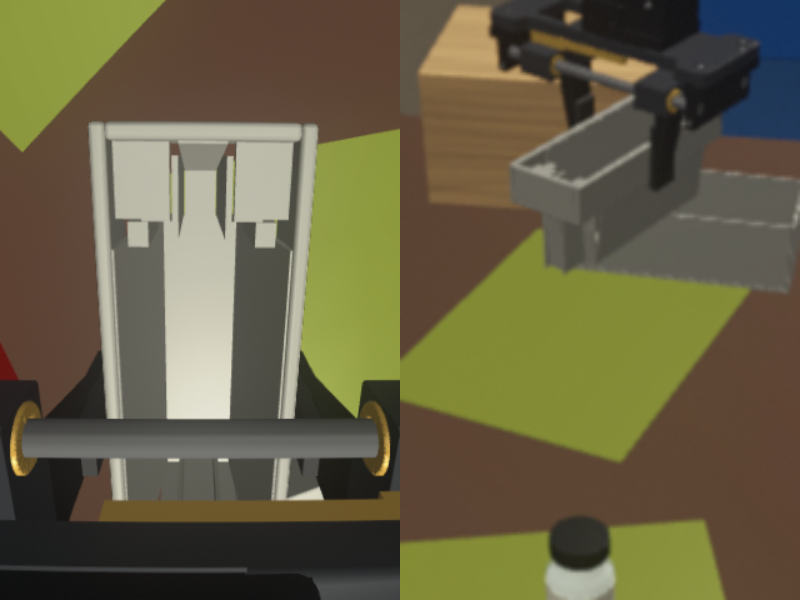

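The tote is held. Its far rim corners are near (232,99) and (414,101) in the wrist picture. I'll measure the in-hand offset from them.

```bash
python3 - <<'E'
from h import *
import pickle
s=pickle.load(open("sg.pkl","rb"))
I=dict(tcp_rot=np.eye(3),position=np.zeros(3))
o=(np.array([(90,124),(317,126)])+.5)/1.25-.5+[160,0]
for z in(-.034,):
  for p in o: print(least_squares(lambda a:(proj("wrist",[[*a,z]],I)-p)[0],[.09,0]).x)
# side check: corners of held tote near end px
p=np.array([(512,168),(578,190)])-[400,0];sp=(p+.5)/2.5-.5+[220,20];print(sp)
R,t=s["tcp_rot"],s["position"]
for dx in(0,.002,.004):
  P=np.array([[.093+dx,-.032,-.034],[.093+dx,.032,-.034]])@R.T+t;print(dx,proj("side",P))
E
```

```text
[ 0.09312419 -0.02875058]
[0.09261879 0.03344597]
[[264.5  86.9]
 [290.9  95.7]]
0 [[291.16421632  93.92300202]
 [262.48625156  83.81311961]]
0.002 [[290.4753278   94.35169655]
 [261.77975735  84.21817295]]
0.004 [[289.78467906  94.78149243]
 [261.07150754  84.6242398 ]]
```

```bash
python3 - <<'E'
from h import *
plan((.503,-.253,.219,61.9),(.5604,.211,.219,206.5),30)
E
```

```text
0.29 -0.11 -0 0 0 -0.013; 0.3 -0.09 -0 0 0 -0.014; 0.31 -0.06 -0 0 0 -0.013; 0.31 -0.04 -0 0 0 -0.014; 0.31 -0.01 -0 0 0 -0.013; 0.31 0.02 -0 0 0 -0.013; 0.31 0.04 -0 0 0 -0.014; 0.3 0.07 -0 0 0 -0.013; 0.3 0.09 -0 0 0 -0.013; 0.29 0.12 -0 0 0 -0.014 

0.27 0.14 -0 0 0 -0.013; 0.27 0.17 -0 0 0 -0.014; 0.25 0.19 -0 0 0 -0.013; 0.23 0.2 -0 0 0 -0.013; 0.22 0.23 -0 0 0 -0.014; 0.19 0.24 -0 0 0 -0.013; 0.18 0.26 -0 0 0 -0.014; 0.15 0.27 -0 0 0 -0.013; 0.12 0.28 -0 0 0 -0.013; 0.11 0.3 -0 0 0 -0.014 

0.08 0.3 -0 0 0 -0.013; 0.05 0.31 -0 0 0 -0.014; 0.03 0.31 -0 0 0 -0.013; -0 0.31 -0 0 0 -0.013; -0.03 0.31 -0 0 0 -0.014; -0.05 0.31 -0 0 0 -0.013; -0.07 0.3 -0 0 0 -0.013; -0.11 0.29 -0 0 0 -0.014; -0.12 0.29 -0 0 0 -0.013; -0.15 0.27 -0 0 0 -0.014 

end [  0.5604   0.2108   0.219  206.62  ]
```

Request:
apply_moves --plan "0.29 -0.11 0 0 0 -0.013; 0.3 -0.09 0 0 0 -0.014; 0.31 -0.06 0 0 0 -0.013; 0.31 -0.04 0 0 0 -0.014; 0.31 -0.01 0 0 0 -0.013; 0.31 0.02 0 0 0 -0.013; 0.31 0.04 0 0 0 -0.014; 0.3 0.07 0 0 0 -0.013; 0.3 0.09 0 0 0 -0.013; 0.29 0.12 0 0 0 -0.014"

```text
time_s: 6.72
position: [0.5203, -0.0968, 0.2136]
tcp_rot: [[-0.348, 0.937, -0.005], [0.937, 0.348, 0.002], [0.004, -0.004, -1.0]]
force: [-0.6, -0.2, -2.5]
opening: 0.736
grasp_force: 29.9
```

Request:
apply_moves --plan "0.27 0.14 0 0 0 -0.013; 0.27 0.17 0 0 0 -0.014; 0.25 0.19 0 0 0 -0.013; 0.23 0.2 0 0 0 -0.013; 0.22 0.23 0 0 0 -0.014; 0.19 0.24 0 0 0 -0.013; 0.18 0.26 0 0 0 -0.014; 0.15 0.27 0 0 0 -0.013; 0.12 0.28 0 0 0 -0.013; 0.11 0.3 0 0 0 -0.014"

```text
time_s: 7.55
position: [0.5396, 0.0573, 0.2135]
tcp_rot: [[-0.931, 0.365, -0.005], [0.365, 0.931, 0.0], [0.005, -0.001, -1.0]]
force: [-0.4, -0.2, -2.8]
opening: 0.732
grasp_force: 29.9
```

Request:
apply_moves --plan "0.08 0.3 0 0 0 -0.013; 0.05 0.31 0 0 0 -0.014; 0.03 0.31 0 0 0 -0.013; 0 0.31 0 0 0 -0.013; -0.03 0.31 0 0 0 -0.014; -0.05 0.31 0 0 0 -0.013; -0.07 0.3 0 0 0 -0.013; -0.11 0.29 0 0 0 -0.014; -0.12 0.29 0 0 0 -0.013; -0.15 0.27 0 0 0 -0.014"

```text
time_s: 8.38
position: [0.5586, 0.2114, 0.2132]
tcp_rot: [[-0.892, -0.452, -0.005], [-0.452, 0.892, -0.001], [0.005, 0.002, -1.0]]
force: [1.0, 0.3, -2.4]
opening: 0.735
grasp_force: 30.0
```

Request:
apply_moves --plan "0 0 0 0 0 0; 0 0 0 0 0 0; 0 0 0 0 0 0; 0 0 0 0 0 0; 0 0 0 0 0 0; 0 0 0 0 0 0"

```text
time_s: 8.88
position: [0.5601, 0.2102, 0.2159]
tcp_rot: [[-0.895, -0.447, -0.0], [-0.447, 0.895, -0.0], [0.0, 0.0, -1.0]]
force: [0.1, -0.1, -3.0]
opening: 0.729
grasp_force: 30.0
```

```bash
python3 - <<'E'
from h import *
s=bot.read_state();print(s["time_s"],s["position"],yaw(s["tcp_rot"])%360,s["tcp_rot"][:,2],s["joint_positions"])
im=capture("wrist");t=capture("top");sd=capture("side")
a=cv2.resize(im[:,160:480,::-1],(400,600))
b=cv2.resize(t[140:290,110:310,::-1],(400,300),interpolation=2);c=cv2.resize(sd[225:375,140:340,::-1],(400,300),interpolation=2)
cv2.imwrite("pics/pre.png",np.hstack([a,np.vstack([b,c])]))
E
```

```text
8.8833 [0.56014843 0.21021525 0.21592058] 206.5468639389983 [-3.53574896e-04 -1.73097398e-04 -9.99999923e-01] [ 9.88175072e+00  2.85914436e+01  8.64392250e+01 -6.94513436e-03
  6.49909914e+01 -1.06662176e+02]
```

View pics/pre.png

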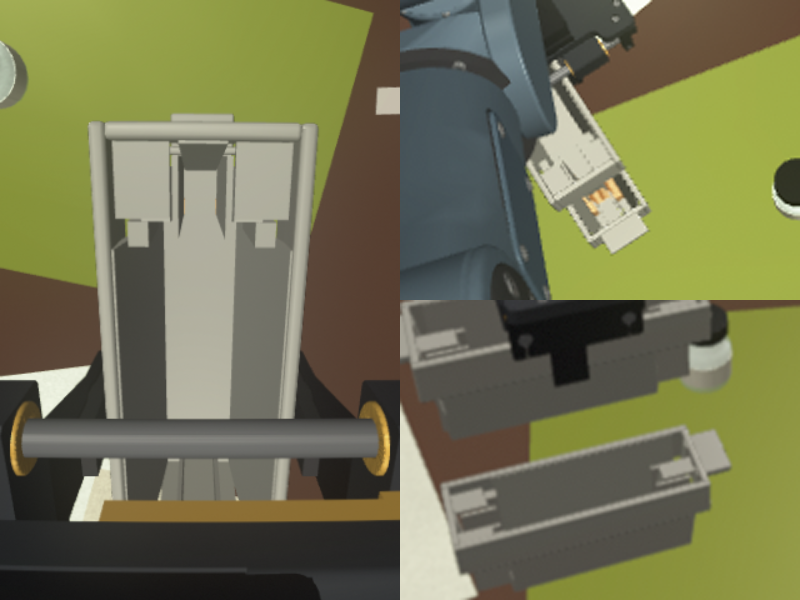

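The totes line up: the lower tab shows at (202,118) in the wrist view, centred under the held tote's +x end, so the tabs are opposite. Now I lower it.

Request:
apply_moves --plan "0.01 0.01 0.2 0 0 0; -0.02 0 0.3 0 0 0; 0 0 0.35 0 0 0; 0 0 0.35 0 0 0; 0 0 0.25 0 0 0; 0 0 0.15 0 0 0; 0 0 0.1 0 0 0; 0 0 0 0 0 0; 0 0 0 0 0 0; 0 0 0 0 0 0"

```text
time_s: 9.87
position: [0.5611, 0.2117, 0.1318]
tcp_rot: [[-0.894, -0.448, 0.002], [-0.448, 0.894, 0.0], [-0.002, -0.001, -1.0]]
force: [0.8, 0.5, -3.4]
opening: 0.733
grasp_force: 30.0
```

Request:
apply_moves --plan "0 0 0.03 0 0 0; 0 0 0.03 0 0 0; 0 0 0.03 0 0 0; 0 0 0.03 0 0 0; 0 0 0.03 0 0 0; 0 0 0 0 0 0; 0 0 0 0 0 0; 0 0 0 0 0 0; 0 0 0 0 0 0"

```text
time_s: 10.62
position: [0.5605, 0.2116, 0.1236]
tcp_rot: [[-0.894, -0.448, 0.0], [-0.448, 0.894, -0.0], [-0.0, -0.0, -1.0]]
force: [-0.1, -0.6, -2.0]
opening: 0.733
grasp_force: 30.0
```

Request:
apply_moves --plan "0 0 0.03 0 0 0; 0 0 0.03 0 0 0; 0 0 0.03 0 0 0; 0 0 0.02 0 0 0; 0 0 0 0 0 0; 0 0 0 0 0 0; 0 0 0 0 0 0"

```text
time_s: 11.2
position: [0.5605, 0.2116, 0.118]
tcp_rot: [[-0.894, -0.448, 0.0], [-0.448, 0.894, 0.0], [-0.0, -0.0, -1.0]]
force: [-1.0, 0.0, -3.5]
opening: 0.734
grasp_force: 30.0
```

Request:
apply_moves --plan "0 0 0.02 0 0 0; 0 0 0.02 0 0 0; 0 0 0 0 0 0; 0 0 0 0 0 0; 0 0 0 0 0 0"

```text
time_s: 11.62
position: [0.5606, 0.2116, 0.1165]
tcp_rot: [[-0.894, -0.448, 0.001], [-0.448, 0.894, 0.0], [-0.001, -0.0, -1.0]]
force: [-1.2, -0.5, 1.1]
opening: 0.733
grasp_force: 29.9
```

Request:
apply_moves --plan "0 0 0 0 0 0; 0 0 0 0 0 0; 0 0 0 0 0 0; 0 0 0 0 0 0; 0 0 0 0 0 0; 0 0 0 0 0 0; 0 0 0 0 0 0" --gripper 1

```text
time_s: 12.2
position: [0.5604, 0.2116, 0.116]
tcp_rot: [[-0.894, -0.448, -0.0], [-0.448, 0.894, -0.0], [0.0, -0.0, -1.0]]
force: [-0.6, -0.8, 0.3]
opening: 1.002
grasp_force: 0.0
```

Request:
apply_moves --plan "0 0 -0.1 0 0 0; 0 0 -0.2 0 0 0; 0 0 -0.4 0 0 0; 0 0 -0.5 0 0 0; 0 0 -0.5 0 0 0; 0 0 -0.5 0 0 0; 0 0 -0.5 0 0 0; 0 0 -0.3 0 0 0; 0 0 0 0 0 0; 0 0 0 0 0 0"

```text
time_s: 13.03
position: [0.5608, 0.2117, 0.2675]
tcp_rot: [[-0.894, -0.448, 0.003], [-0.448, 0.894, 0.0], [-0.003, -0.001, -1.0]]
force: [-0.5, -0.0, -0.5]
opening: 1.0
grasp_force: 0.0
```

```bash
python3 - <<'E'
from h import *
import pickle
s=bot.read_state();print(s["time_s"],s["position"],s["force"])
im=capture("wrist");t=capture("top");sd=capture("side");pickle.dump(s,open("sp.pkl","wb"))
a=cv2.resize(im[:,160:480,::-1],(400,600))
b=cv2.resize(t[140:290,110:310,::-1],(400,300),interpolation=2);c=cv2.resize(sd[225:375,140:340,::-1],(400,300),interpolation=2)
cv2.imwrite("pics/post.png",np.hstack([a,np.vstack([b,c])]))
q=[.5595,.2106,np.radians(206.5)]
P=rim(q,.15);Q=rim([.5595,.2106,np.radians(26.5)],.08)
f=lambda p:((p-[140,225]+.5)*2-.5+[400,300]).round(0)
print("upper side",f(proj("side",P)),"lower",f(proj("side",Q)))
E
```

```text
13.0333 [0.56081045 0.21169213 0.26749186] [-0.46968662 -0.0170719  -0.4608127 ]
upper side [[683. 357.]
 [710. 416.]
 [437. 483.]
 [424. 416.]] lower [[454. 551.]
 [440. 484.]
 [686. 424.]
 [711. 484.]]
```

View pics/post.png

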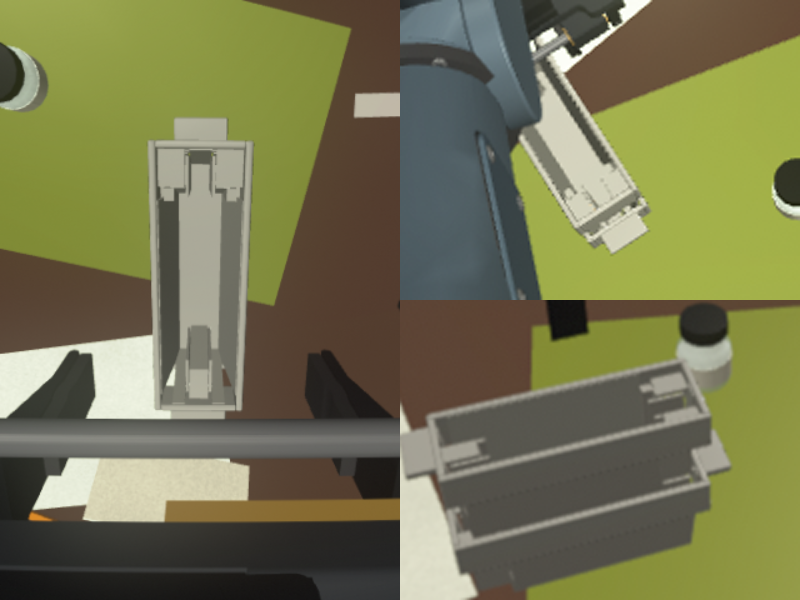

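The tote is stacked, with tabs at opposite ends and the jar upright. I'll take one enlarged side crop to check level and seating.

```bash
python3 - <<'E'
from h import *
sd=capture("side")
cv2.imwrite("pics/lvl.png",cv2.resize(sd[250:370,145:305,::-1],(800,600),interpolation=cv2.INTER_CUBIC))
E
```

```text
(no output)
```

View pics/lvl.png

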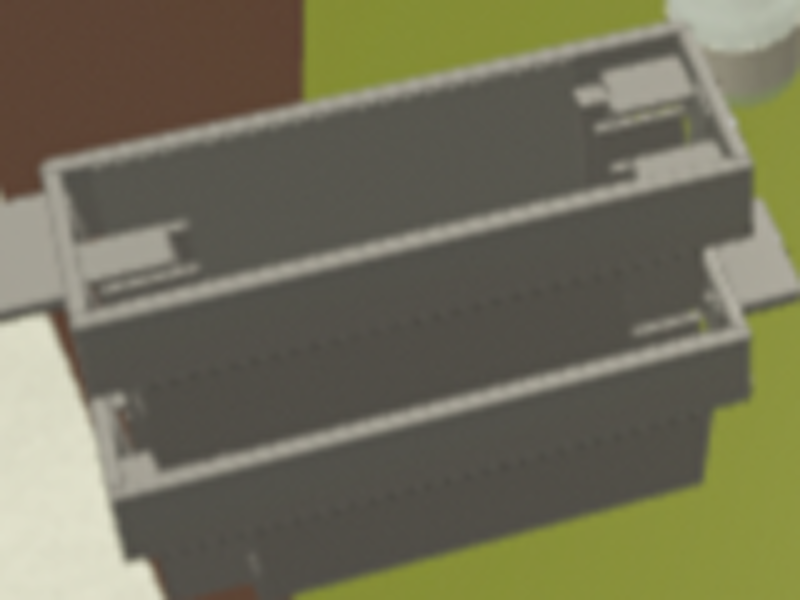

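```bash
python3 - <<'E'
from h import *
cv=lambda P:(np.array(P,float)+.5)/5-.5+[145,250]
U=cv([(43,163),(688,28),(752,160),(78,325)]);Lo=cv([(117,497),(748,336)])
P=proj("side",rim([.56,.2115,np.radians(206.5)],.15));Q=proj("side",rim([.5595,.2106,np.radians(26.5)],.08))
o=[np.argmin(np.linalg.norm(U-p,axis=1)) for p in P];lo=[np.argmin(np.linalg.norm(Q-p,axis=1)) for p in Lo]
def up(a):
    w=rim(a[:3],a[3]);L=np.array([93,93,-93,-93])/1000;w[:,2]+=L*np.tan(a[4]);return w
r=least_squares(lambda a:(proj("side",up(a))-U[o]).ravel(),[.56,.2115,np.radians(206.5),.15,0])
print("upper",r.x[:2],np.degrees(r.x[2]),r.x[3],"pitch",np.degrees(r.x[4]),r.fun.round(1))
r=least_squares(lambda a:(proj("side",rim(a)[lo])-Lo).ravel(),[.56,.2115,np.radians(26.5)])
print("lower",r.x[:2],np.degrees(r.x[2]),r.fun.round(1))
E
```

```text
upper [0.5603258  0.20276311] 206.80263151701084 0.14279818458115573 pitch -1.0526141626889967 [-0.6 -1.4  0.2  1.4  0.1  0.2  0.2 -0.3]
lower [0.55947159 0.20929793] 26.1061223561876 [-1.3  0.3  1.4 -0.6]
```

The level check passes. The rim gap is 35.2 px at one end and 34.4 px at the other, against about 34 px expected for a 70 mm stack. The edge slope matches a level tote, and the lengthwise offset is only about 1.5 mm.

```bash
python3 -c "
from rig import bot
print(bot.hand_in())"
```

```text
the job is handed in; nothing more can be done
None
```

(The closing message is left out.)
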